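Mount the four-hole specimen grip on its stand

TASK

Mount the specimen grip with the four-hole base plate on the stand: turn it so that all four studs come up through its holes, lower it without dropping it until its plate lies flat on the stand, and let go. Leave the two-hole grip where it is.

Things in the scene. Friction and masses are not known exactly. Their poses are not given: they have to be found in the camera images.
- grip4_center (a point): Grip to mount: loose aluminium, 0.6 kg. Plate 160 (x) x 116 (y) x 10 mm with four 30 mm through holes at x +-55, y +-36. A block 44 (x) x 24 (y) rises from its middle to 80 mm above the plate's underside: grasp that from above across the 24 (along y). Point: on the block's axis, 40 mm above the underside; z up. Starts flat on the table beside the stand, left or right. Half a turn looks the same.
- stand_top (a point): Stand: fixed low block, pale blue with dark steel top, 190 (x) x 140 (y) mm, top 30 mm above the table. Four tapered steel studs at x +-55, y +-36, 34 mm tall, 22 mm wide at the foot, 6 at the tip: 12 mm to spare round each tip. Point: centre of the flat top, at the studs' feet; z up. Mounted, the grip's plate lies on this top and the grip's point is 40 mm above this point.
- grip2_center (a point): The other grip, to be left alone: loose, same outline, block and size, but its plate has only two 30 mm holes, at x +-55, y 0. Point: on its block's axis, 40 mm above the plate's underside; x along the plate's long side. It starts flat on the table on the other side of the stand.
Not all that is in view belongs to the job. What is shaped like the part that bears grip4_center but green is not meant.

How it is judged (in metres and radians):
At the end, for the whole second after the job is handed in: The four-hole grip is at rest and upright (within 4 degrees) on the stand with all four studs through its holes and its plate down on the stand's top (within 4 mm), centred within 12 mm and turned within 10 degrees; the two-hole grip is within 30 mm of where it began (horizontal distance between grip4_center and stand_top below 0.012 m and angle between the x axis of grip4_center and the x axis of stand_top, either way round below 0.18 rad and z of grip4_center in the frame of stand_top between 0.036 and 0.044 m and angle between grip4_center's own z axis and vertical below 0.07 rad and linear speed of grip4 below 0.02 m/s and distance of grip2_center from where it was at the start of the episode below 0.03 m); the robot touches nothing.
It fails at once if the four-hole grip was dropped (it fell free, out of the fingers, faster than 0.9 m/s: a fall of more than about 40 mm) (linear speed of grip4 above 0.9 m/s and contact force between the fingers and grip4 below 0.1 N).
It fails at once if the two-hole grip was moved by more than 30 mm (distance of grip2_center from where it was at the start of the episode above 0.03 m).
It also fails if it takes over 42 s, if anything falls off the work surface, if the arm or the gripper's body presses on something with over 40 N, if the wrist force passes 120 N, or if a joint passes its speed limit or range.

ROBOT

A 6-joint arm with a two-finger parallel gripper is mounted at the origin on the work surface. World frame = base frame: x ahead of the robot, y to its left, z up, the work surface at z = 0. Lengths are in m, angles in degrees, forces in N, time in s.
With the tool pointing down it reaches from about 0.25 to 0.725 m from the base axis. Payload 9.7 kg.
Tool frame: the origin (TCP) lies at the very end of the fingers, on their centre line; the grasp point (between the pads) lies 19 mm behind it; z points along the fingers, y is the line along which they close (so a half turn about z gives the same grasp; the last joint's range is limited). The gripper opens to 85 mm and grips with 20 to 120 N. Pads are 22 mm wide; open, the fingers measure 114 mm over their backs; the gripper's body (76 mm by 85 mm) begins 54 mm behind the grasp point. The pads swing forward as they close: fully open they stand 13 mm farther back than shut.
Start: joints at [-71.792, 4.979, 10.078, 95.1, 0, 90], TCP at [0.172, -0.522, 0.231] pointing down, gripper open.
Joint ranges: [-179.16, 179.16], [-48.56, 103.87], [-65.8, 70.77], [-126.05, 130.52], [-82.76, 87.17], [-180, 180]. Speed limits (degrees/s): [127.2, 127.2, 147.25, 180, 180, 180].

INTERFACE

Orientations are given as [roll, pitch, yaw] about the fixed x, y, z axes, in that order (R = Rz(yaw) Ry(pitch) Rx(roll)).
In Python, from workcell import bot, viewer, finder gives the robot as it stands. The module is installed in compiled form; this text tells all that it offers.
- The arm moves only by the shell command python3 -m inch 'ROWS' [FORCE]. ROWS is JSON, a list that holds one entry, the list of rows, each a list of 7 numbers: the opening in per cent of the stroke, from 0 (shut) to 100 (fully open), then the shift along the tool's x, y, z in mm, then the turn, a rotation vector about the tool's x, y, z in degrees. In form: [[[grip, tx, ty, tz, ax, ay, az], ...]]. A call has 1 to 8 rows; each row shifts and turns the commanded pose from where the row before left it, along the tool's axes as they then stand; what a row does not reach is not made up. A row lasts 1/8 s, in which the tool goes at most 62.5 mm and 10.7 degrees, less where a joint would pass 70% of its speed; a pose out of reach is approached as far as the arm can. A call with a gripper value outside its range is refused whole. The fingers move at their own pace and stop on an object; FORCE is the grip in N (left out, the last holds). Time passes only in rows, so rows that do not move let the fingers close. It gives the time, the measured TCP pose, the force, the opening and the grip force at its end, in the units of the state.
- bot.get_obs(): the state, without advancing time (a new reading comes with each control period).
- viewer.camera(name): name is "side" or "top" or "wrist"; returns a dict with "pixels" (400x640x3 uint8, red, green, blue), "vfov" (degrees; the focal length in pixels is half the picture's height over the tangent of half this angle, whatever the lens; pixels are square), "cx", "cy" (the principal point, pixels), "R" (3x3) and "t" (3): a world point X has camera coordinates R X + t. Camera axes: x right, y down, z forward; pixel columns grow to the right and rows downward; lengths in m; the calibration is good to about 2 mm. A picture is of the moment at which its call begins. There is no depth.
- bot.job_done(): hands the job in; it is judged then, once.
Trained networks look in the newest picture that a camera, given by its name, has taken for a name from the list of things; names that differ only in an ending like _2 or _b are one class to them, and where a whole thing is asked for, a point or a joint stands for the part that bears it (a point fixed in the world has none). Each returns a list of dicts, best first, with "conf" (0 to 1); they miss things now and then, are a little off and sometimes report something else, mostly with a low value. They report only what shows in the picture. A call takes as long as a camera call. They do not tell look-alikes from the thing itself.
- finder.outline_of(camera, thing): "pixels" (400x640 bool, what is visible of it) and "extent" ([centre column, centre row, width, height] in pixels, round what is visible of it).
- finder.mark_of(camera, thing): "position" ([column, row] in pixels: a listed point, or the origin of a listed thing).
The state is a dict: "time": time; "q": joint angles; "qd": joint speeds; "joint_efforts": joint torques, N m; "ee_pos": TCP position; "tcp_rot": TCP orientation; "wrist_force": force on the tool from outside, world axes, zero at the start; "torque": the same for the moment, N m; "opening": finger opening in m; "grasp_force": force on a finger pad.
Only numpy, scipy, OpenCV 4.12 (cv2) and the standard library are available. Lean on these libraries where they do the work, as an engineer would, in place of code of your own. Each camera call takes 0.05 s, during which the arm holds its last target. There are 200 camera calls.

## Working session

There is one attempt and no reset: what is moved stays moved. The work goes in short steps, Python scripts to look and compute and a shell command to move; the robot and the scene stay as the last step left them, time stands still between calls to the robot, and variables do not carry over. Pictures are saved under pics/ and viewed, at most 10 in all, crops included, and the job is handed in when it is done.

```bash
mkdir -p pics
cat > h.py <<'E'
import numpy as np, cv2
from workcell import bot, viewer, finder
def ray(c,u,v):
    f=200/np.tan(np.radians(c["vfov"])/2); R=np.array(c["R"]);t=np.array(c["t"])
    return -R.T@t, R.T@np.array([(u-c["cx"])/f,(v-c["cy"])/f,1.])
def onz(c,u,v,z):
    o,d=ray(c,u,v); return o+d*(z-o[2])/d[2]
def proj(c,X):
    f=200/np.tan(np.radians(c["vfov"])/2); p=np.array(c["R"])@np.array(X)+np.array(c["t"])
    return np.array([c["cx"]+f*p[0]/p[2], c["cy"]+f*p[1]/p[2]])
def save(c,n): cv2.imwrite("pics/"+n,cv2.cvtColor(np.array(c["pixels"]),cv2.COLOR_RGB2BGR))
E
python3 - <<'E'
from h import *
c=viewer.camera("top"); save(c,"top1.png")
print(ray(c,320,200))
for n,z in (("grip4_center",.04),("stand_top",.03),("grip2_center",.04)):
    for m in finder.mark_of("top",n): print(n,m["conf"],m["position"],onz(c,*m["position"],z).round(4))
d=viewer.camera("side"); save(d,"side1.png")
for n,z in (("grip4_center",.04),("stand_top",.03),("grip2_center",.04)):
    for m in finder.mark_of("side",n): print(n,m["conf"],m["position"],onz(d,*m["position"],z).round(4))
o=bot.get_obs(); print(o["time"],o["tcp_rot"],o["opening"])
E
```

```text
(array([0.35100315, 0.10047027, 1.07971725]), array([ 0.07179419, -0.01276213, -0.99747317]))
grip4_center 0.83 [241.7, 182.3] [0.471  0.3089 0.04  ]
grip4_center 0.71 [224.2, 279.6] [0.1985 0.3484 0.04  ]
grip4_center 0.49 [365.8, 149.3] [ 0.5734 -0.0402  0.04  ]
stand_top 0.92 [363.5, 150.4] [ 0.5722 -0.035   0.03  ]
grip2_center 0.63 [466.9, 182.6] [ 0.4847 -0.3299  0.04  ]
grip4_center 0.96 [210.2, 315.2] [0.4335 0.5306 0.04  ]
grip4_center 0.72 [321.5, 303.2] [0.1973 0.3505 0.04  ]
grip4_center 0.67 [252.9, 254.9] [0.4517 0.3174 0.04  ]
stand_top 0.82 [285.0, 170.6] [ 0.5777 -0.0422  0.03  ]
grip2_center 0.95 [348.4, 132.4] [ 0.4767 -0.3389  0.04  ]
0.4 [-1.79985947e+02 -1.22842118e-03  1.82046142e+01] 0.0854154721674925
```

View pics/top1.png

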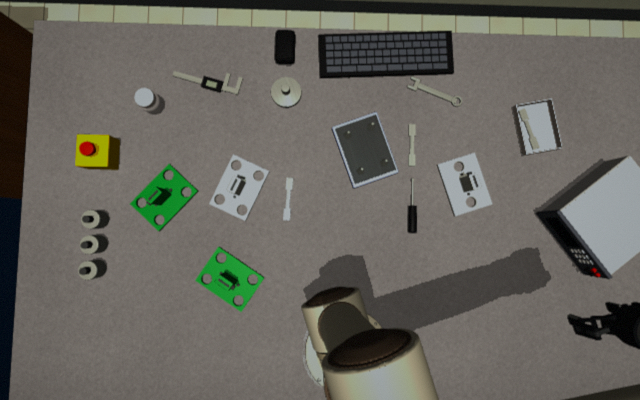

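The top view shows the white four-hole grip at about (239,187), the stand at (365,150) and the two-hole grip at (466,183). The green ones are decoys.

```bash
python3 - <<'E'
from h import *
c=viewer.camera("top"); 
for n,z in (("grip4_center",.01),("stand_top",.03)):
  for m in finder.outline_of("top",n):
    k=np.array(m["pixels"]); print(n,m["conf"],m["extent"])
# white / stand masks by outline from picture
im=np.array(c["pixels"]).astype(int)
def rect(x0,y0,x1,y1,mask,z):
    mk=np.zeros((400,640),np.uint8); mk[y0:y1,x0:x1]=mask[y0:y1,x0:x1]
    cs,_=cv2.findContours(mk,cv2.RETR_EXTERNAL,cv2.CHAIN_APPROX_NONE); q=max(cs,key=cv2.contourArea)[:,0]
    P=np.array([onz(c,u,v,z)[:2] for u,v in q],np.float32)*1000
    return cv2.minAreaRect(P)
g=im.min(2)
print("table",im[230,300],"grip",im[165,235],"stand",im[150,350],im[118,372])
print(rect(200,145,277,230,(g>140),.01)); print(rect(430,145,500,225,(g>140),.01))
print(rect(325,105,402,195,(im[...,2]-im[...,0]>8),.03))
E
python3 - <<'E'
import cv2
im=cv2.imread('pics/top1.png')[100:240,200:400]
cv2.imwrite('pics/crop1.png',cv2.resize(im,None,fx=4,fy=4,interpolation=cv2.INTER_CUBIC))
E
```

```text
grip4_center 0.74 [165.8, 197.8, 63.5, 61.9]
grip4_center 0.66 [238.9, 188.1, 53.7, 66.5]
grip4_center 0.65 [230.8, 277.7, 67.0, 64.4]
stand_top 0.56 [366.4, 152.9, 64.0, 76.9]
table [117 112 106] grip [121 116 110] stand [62 63 59] [57 55 53]
((460.782470703125, 324.13714599609375), (115.93212127685547, 160.21763610839844), 66.01747131347656)
((485.0959167480469, -336.0400085449219), (160.45364379882812, 114.7516098022461), 19.154523849487305)
((575.4841918945312, -38.34498596191406), (189.16256713867188, 139.76220703125), 20.71064567565918)
```

View pics/crop1.png

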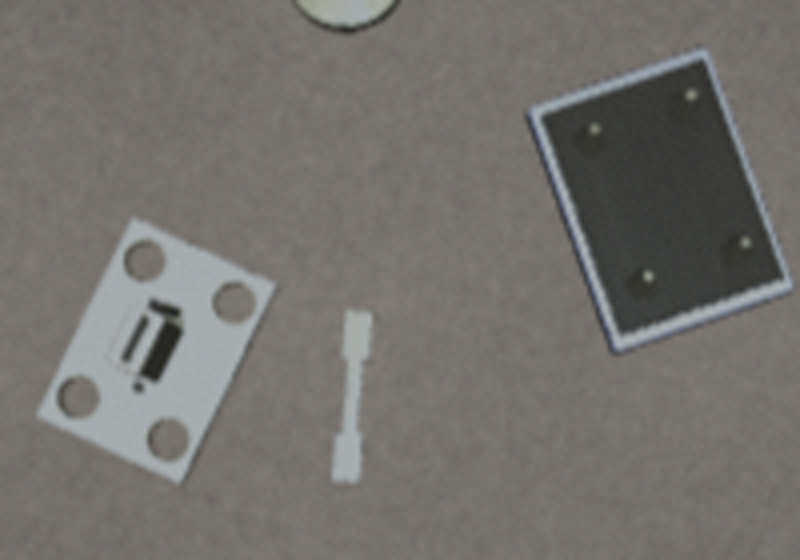

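```bash
python3 -m inch '[[[100,34,-44,0,0,0,0],[100,34,-44,0,0,0,0],[100,34,-44,0,0,0,0],[100,34,-44,0,0,0,0],[100,34,-44,0,0,0,0],[100,34,-44,0,0,0,0],[100,34,-44,0,0,0,0],[100,34,-44,0,0,0,0]]]'; python3 -m inch '[[[100,34,-44,0,0,0,0],[100,34,-44,0,0,0,0],[100,34,-44,0,0,0,0],[100,34,-44,0,0,0,0],[100,34,-44,0,0,0,0],[100,34,-44,0,0,0,0],[100,34,-44,0,0,0,0],[100,34,-44,0,0,0,0]]]';python3 -m inch '[[[100,0,0,0,0,0,8.5],[100,0,0,0,0,0,8.5],[100,0,0,0,0,0,8.5],[100,0,0,0,0,0,8.5],[100,0,0,0,0,0,8.2],[100,0,0,0,0,0,0]]]'
```

```text
time: 1.55
ee_pos: [0.3205, -0.1015, 0.2316]
tcp_rot: [180.0, -0.1, 18.2]
wrist_force: [1.5, -1.2, -0.1]
opening: 0.0854
grasp_force: 0.0
time: 2.55
ee_pos: [0.4919, 0.2454, 0.2349]
tcp_rot: [-176.5, 0.0, 24.8]
wrist_force: [-0.0, -0.5, -0.4]
opening: 0.0853
grasp_force: 0.0
time: 3.3
ee_pos: [0.5237, 0.0514, 0.235]
tcp_rot: [-169.0, 5.1, -0.3]
wrist_force: [-0.2, -0.2, -0.4]
opening: 0.0852
grasp_force: 0.0
```

```bash
cat > w.py <<'E'
from h import *
from scipy.spatial.transform import Rotation as Ro
import sys
c=viewer.camera("wrist"); save(c,sys.argv[1])
for n,z in (("grip4_center",.04),("stand_top",.03)):
    for m in finder.mark_of("wrist",n): print(n,m["conf"],m["position"],onz(c,*m["position"],z).round(4))
o=bot.get_obs(); print(o["time"],o["ee_pos"],o["tcp_rot"],o["opening"],o["wrist_force"])
E
python3 w.py w1.png
```

```text
grip4_center 0.73 [134.9, 195.1] [0.4663 0.3139 0.04  ]
stand_top 0.9 [473.2, 93.1] [ 0.5784 -0.0455  0.03  ]
3.45 [0.52351157 0.05413002 0.23528392] [-1.69017946e+02  5.07174748e+00  4.13573458e-02] 0.08517735698280854 [-0.17875689  0.91841436  0.36944886]
```

View pics/w1.png

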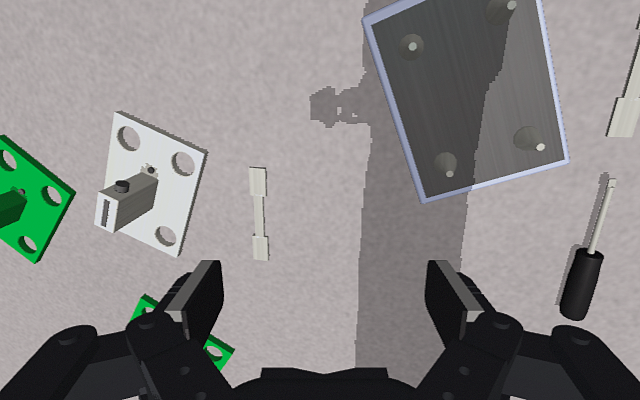

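The wrist view shows the white grip at (150,190) and the stand at (470,95). The tool ended up tilted and displaced, so I'm checking the joints.

Run:
```python
from h import *
o=bot.get_obs(); print(np.round(o["q"],1),np.round(o["qd"],1),o["ee_pos"],o["tcp_rot"])
```

```text
[ -0.    6.5  11.4 100.   11.  179.9] [ 0.9 -0.2  0.   0.   0.1 -0. ] [0.52351157 0.05413002 0.23528392] [-1.69017946e+02  5.07174748e+00  4.13573458e-02]
```

```bash
cat > go.py <<'E'
# usage: go.py x y z yaw -> shift (tool mm) and rotvec (deg) from measured pose; shift valid if done before turning
from h import *
from scipy.spatial.transform import Rotation as Ro
import sys
x,y,z,yaw=map(float,sys.argv[1:5]); o=bot.get_obs()
R=Ro.from_euler("xyz",o["tcp_rot"],degrees=True); T=Ro.from_euler("xyz",[180,0,yaw],degrees=True)
d=np.array([x,y,z])-o["ee_pos"]
print("shift first",(R.inv().apply(d)*1000).round(1),"turn",(R.inv()*T).as_rotvec(degrees=True).round(2),"shift after turn",(T.inv().apply(d)*1000).round(1))
print(o["time"],np.round(o["q"],1),np.round(o["ee_pos"],4),np.round(o["tcp_rot"],2),o["opening"])
E
python3 -m inch '[[[100,0,0,0,0,0,-10],[100,0,0,0,0,0,-10],[100,0,0,0,0,0,-10],[100,0,0,0,0,0,-10],[100,0,0,0,0,0,-10],[100,0,0,0,0,0,-10],[100,0,0,0,0,0,-10],[100,0,0,0,0,0,-10]]]' >/dev/null;python3 -m inch '[[[100,0,0,0,0,0,-10],[100,0,0,0,0,0,-10],[100,0,0,0,0,0,-10],[100,0,0,0,0,0,-10],[100,0,0,0,0,0,-10],[100,0,0,0,0,0,-10],[100,0,0,0,0,0,-10],[100,0,0,0,0,0,0]]]'>/dev/null; python3 go.py .461 .324 .2 156
```

```text
shift first [179.1 192.8  91.2] turn [ 7.47 -9.5  -6.4 ] shift after turn [166.4 220.4  35.4]
5.45 [  0.1   6.4  11.4 100.   11.   30. ] [0.5234 0.0549 0.2354] [173.01  -9.87 150.18] 0.0855084465822592
```

```bash
python3 -m inch '[[[100,0,0,0,3.74,-4.75,-3.2],[100,0,0,0,3.74,-4.75,-3.2],[100,33,44,0,0,0,0],[100,33,44,0,0,0,0],[100,33,44,0,0,0,0],[100,33,44,0,0,0,0],[100,33,44,0,0,0,0],[100,0,0,0,0,0,0]]]' >/dev/null; python3 -m inch '[[[100,0,0,0,0,0,0]]]'>/dev/null; python3 w.py w2.png; python3 go.py .461 .324 .2 156
```

```text
grip4_center 0.96 [530.6, 38.0] [0.4266 0.5386 0.04  ]
grip4_center 0.92 [323.5, 167.6] [0.4586 0.3221 0.04  ]
6.725 [0.46282917 0.32103785 0.23550163] [1.79994106e+02 6.11902724e-03 1.55804456e+02] 0.08534453394851527 [-0.2087759   0.24294786  0.38817687]
shift first [ 2.9  1.9 35.5] turn [ 0.01  0.01 -0.2 ] shift after turn [ 2.9  2.  35.5]
6.725 [34.7  6.9 12.7 95.7 -0.  58.9] [0.4628 0.321  0.2355] [1.7999e+02 1.0000e-02 1.5580e+02] 0.08534453394851527
```

View pics/w2.png

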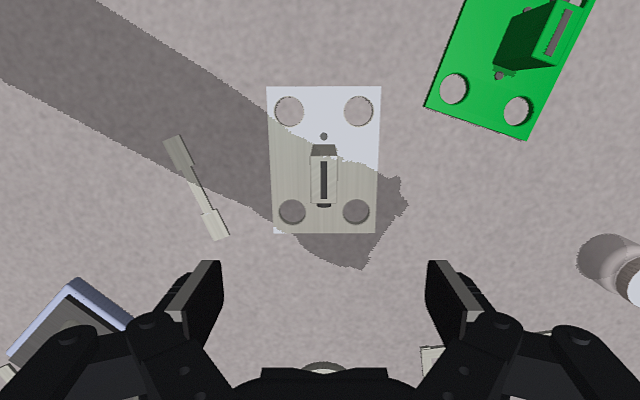

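The wrist view shows the grip squarely between the fingers. Plate corners are at about (267,86), (381,87), (376,234) and (272,234), with the block at (323,178).

```bash
python3 - <<'E'
from h import *
c=viewer.camera("wrist")
P=np.array([onz(c,*p,.01)[:2] for p in ((267,86),(381,87),(376,234),(272,234))]); print(P.mean(0).round(4))
H=np.array([onz(c,*p,.01)[:2] for p in ((289,111),(358,111),(356,211),(292,211))]); print(H.mean(0).round(4))
for Q in (P,H):
  d=Q[0]+Q[1]-Q[2]-Q[3]; e=Q[1]+Q[2]-Q[0]-Q[3];print(np.linalg.norm(d)/2,np.linalg.norm(e)/2,np.degrees(np.arctan2(d[1],d[0])),np.degrees(np.arctan2(e[1],e[0])))
E
python3 go.py .46 .323 .05 156
```

```text
[0.4628 0.32  ]
[0.4609 0.3206]
0.16106041843274327 0.11721957970250634 155.80174910922173 65.58015609232622
0.1090957244307473 0.07149604606405202 156.0808220282498 65.81447937709987
shift first [  3.4   0.6 185.5] turn [ 0.01  0.   -0.19] shift after turn [  3.4   0.7 185.5]
6.775 [34.7  6.9 12.7 95.7  0.  58.9] [0.4629 0.321  0.2355] [179.99   0.   155.81] 0.0855498747742355
```

```bash
python3 -m inch '[[[100,2,0,40,0,0,0],[100,0,0,50,0,0,0],[100,0,0,50,0,0,0],[100,0,0,40,0,0,0],[100,0,0,20,0,0,0],[100,0,0,0,0,0,0]]]' 60; python3 -m inch '[[[0,0,0,0,0,0,0],[0,0,0,0,0,0,0],[0,0,0,0,0,0,0],[0,0,0,0,0,0,0],[0,0,0,0,0,0,0],[0,0,0,0,0,0,0],[0,0,0,0,0,0,0],[0,0,0,0,0,0,0]]]' 60
```

```text
time: 7.52
ee_pos: [0.4601, 0.3214, 0.0339]
tcp_rot: [-179.9, -0.1, 155.8]
wrist_force: [0.2, 0.7, 1.0]
opening: 0.0853
grasp_force: 0.0
time: 8.52
ee_pos: [0.4609, 0.3228, 0.0361]
tcp_rot: [180.0, 0.0, 155.9]
wrist_force: [-1.4, -0.9, 5.4]
opening: 0.0235
grasp_force: 61.2
```

```bash
python3 -m inch '[[[0,0,0,-10,0,0,0],[0,0,0,-25,0,0,0],[0,0,0,-30,0,0,0],[0,0,0,-30,0,0,0],[0,0,0,-30,0,0,0],[0,0,0,-15,0,0,0],[0,0,0,0,0,0,0]]]' 80; python3 -m inch '[[[0,0,0,0,0,0,-5],[0,0,0,0,0,0,-8],[0,0,0,0,0,0,-9],[0,0,0,0,0,0,-9],[0,0,0,0,0,0,-8.8],[0,0,0,0,0,0,-5],[0,0,0,0,0,0,0]]]'; python3 go.py .5755 -.0385 .175 -159.3
```

```text
time: 9.4
ee_pos: [0.4609, 0.3229, 0.1756]
tcp_rot: [180.0, 0.0, 155.9]
wrist_force: [-0.1, 0.2, -7.0]
opening: 0.0232
grasp_force: 79.5
time: 10.28
ee_pos: [0.4602, 0.3224, 0.1735]
tcp_rot: [-180.0, -0.2, -159.3]
wrist_force: [0.2, -0.2, -6.7]
opening: 0.0235
grasp_force: 79.3
shift first [  19.7 -378.3   -1.2] turn [-0.04 -0.15 -0.  ] shift after turn [  19.7 -378.3   -1.5]
10.275 [35.   6.   4.7 88.9  0.  14.3] [0.4602 0.3224 0.1735] [-1.7996e+02 -1.5000e-01 -1.5930e+02] 0.023475886338647063
```

```bash
python3 -m inch '[[[0,1,-20,0,0,0,0],[0,2,-42,0,0,0,0],[0,2,-46,0,0,0,0],[0,2,-46,0,0,0,0],[0,3,-46,0,0,0,0],[0,3,-46,0,0,0,0],[0,3,-46,0,0,0,0],[0,2,-42,0,0,0,0]]]' >/dev/null; python3 -m inch '[[[0,1,-30,0,0,0,0],[0,1,-14,0,0,0,0],[0,0,0,0,0,0,0],[0,0,0,0,0,0,0]]]' >/dev/null;  python3 go.py .576 -.0395 .175 -159.3
python3 - <<'E'
from h import *
for n in ("top","side","wrist"):
    c=viewer.camera(n); save(c,n+"3.png")
    for g,z in (("grip4_center",bot.get_obs()["ee_pos"][2]+.004),("stand_top",.03)):
        for m in finder.mark_of(n,g): print(n,g,m["conf"],m["position"],onz(c,*m["position"],z).round(4))
a=cv2.imread("pics/top3.png")[80:220,290:450]; b=cv2.imread("pics/side3.png")[80:260,180:400]
s=lambda i:cv2.resize(i,(400,int(i.shape[0]*400/i.shape[1])),interpolation=cv2.INTER_CUBIC)
a,b=s(a),s(b); h=min(len(a),len(b)); w=s(cv2.imread("pics/wrist3.png"))
top=np.hstack([a[:h],b[:h]]); cv2.imwrite("pics/m3.png",np.vstack([top,np.hstack([w,np.zeros_like(w)])])[:600])
E
```

```text
shift first [ 0.3 -2.3  0.1] turn [ 0.03 -0.03  0.04] shift after turn [ 0.3 -2.3  0.1]
11.775 [ -3.7   7.9   7.   89.2   0.  -24.5] [ 0.5755 -0.0373  0.1751] [ 1.7997e+02 -3.0000e-02 -1.5926e+02] 0.022937136305809375
top grip4_center 0.82 [370.4, 136.3] [ 0.5764 -0.0323  0.1792]
top grip4_center 0.6 [226.3, 275.9] [0.2279 0.3105 0.1792]
top grip4_center 0.56 [160.5, 197.5] [0.4134 0.4761 0.1792]
top stand_top 0.67 [366.8, 148.4] [ 0.5783 -0.0444  0.03  ]
side grip4_center 0.85 [206.5, 318.3] [0.3645 0.5792 0.1793]
side grip4_center 0.83 [323.9, 303.9] [0.1541 0.4134 0.1793]
side grip4_center 0.69 [281.9, 136.3] [ 0.5817 -0.0482  0.1793]
side stand_top 0.66 [282.1, 171.2] [ 0.585  -0.0343  0.03  ]
```

View pics/m3.png

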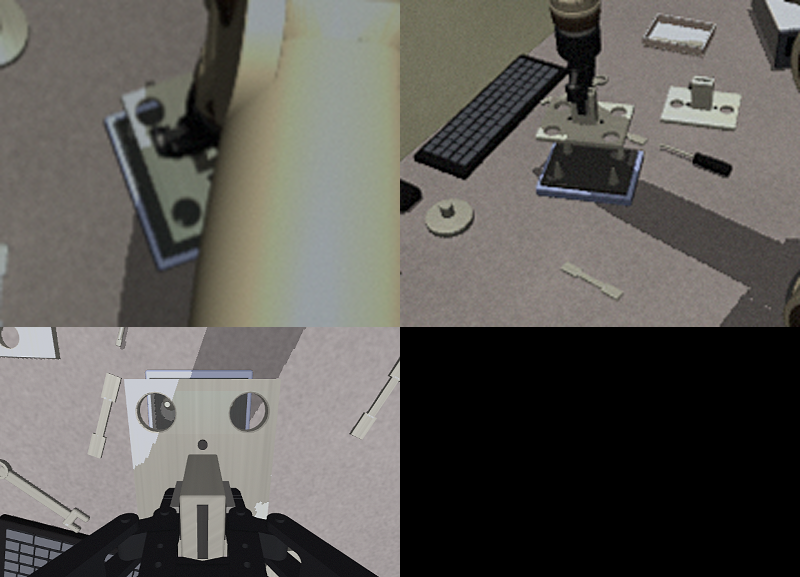

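The views show the grip held level over the stand with edges parallel. One stud tip is visible through a hole at wrist (267,125). I'll lower to just above the tips and check.

```bash
python3 -m inch '[[[0,0,-1,15,0,0,0],[0,0,-1,20,0,0,0],[0,0,0,18,0,0,0],[0,0,0,10,0,0,0],[0,0,0,0,0,0,0],[0,0,0,0,0,0,0]]]';  python3 go.py .576 -.0395 .11 -159.3
python3 - <<'E'
from h import *
from scipy.spatial.transform import Rotation as Ro
c=viewer.camera("wrist"); save(c,"w4.png"); d=viewer.camera("side"); save(d,"s4.png")
o=bot.get_obs(); z=o["ee_pos"][2]
for sx in(55,):
  for sy in (36,-36):
    v=Ro.from_euler("z",-159.3,degrees=True).apply([sx/1000,sy/1000,0])
    print("hole exp",proj(c,np.array([*o["ee_pos"][:2],z-.026])+v).round(1),"tip exp",proj(c,np.array([.576,-.0395,.064])+v).round(1))
a=cv2.imread("pics/w4.png")[0:200,170:470]; b=cv2.imread("pics/s4.png")[90:210,200:370]
a=cv2.resize(a,(480,320),interpolation=cv2.INTER_CUBIC); b=cv2.resize(b,(480,int(120*480/170)),interpolation=cv2.INTER_CUBIC)[:280]
cv2.imwrite("pics/m4.png",np.vstack([a,b]))
E
```

```text
time: 12.98
ee_pos: [0.5769, -0.0397, 0.1129]
tcp_rot: [-180.0, 0.0, -159.3]
wrist_force: [-0.5, 0.4, -5.7]
opening: 0.023
grasp_force: 80.0
shift first [0.7 0.5 2.9] turn [-0.02  0.04  0.04] shift after turn [0.7 0.5 2.9]
12.975 [ -3.9   8.1   0.4  82.3  -0.  -24.7] [ 0.5769 -0.0397  0.1129] [-1.7998e+02  4.0000e-02 -1.5926e+02] 0.023027196629736433
hole exp [250.1 137.7] tip exp [259.8 130.7]
hole exp [399.5 137.8] tip exp [391.9 130.8]
```

View pics/m4.png

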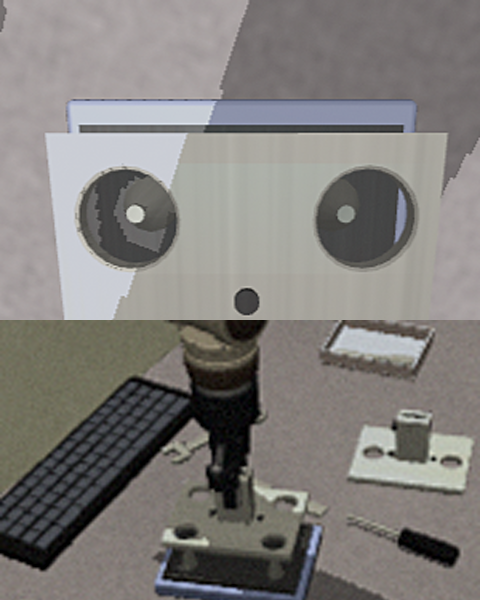

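Hole centres sit at about (250.6,136) and (398.8,136), and the stud tips at (254.4,133) and (386.3,133). That is within the clearance, but the stand lies about 2.5 mm to the left. I'll correct and lower.

```bash
python3 -m inch '[[[0,-1.5,-2.5,0,0,0,0],[0,0,0,0,0,0,0],[0,0,0,10,0,0,0],[0,0,0,10,0,0,0],[0,0,0,10,0,0,0],[0,0,0,8,0,0,0],[0,0,0,4,0,0,0],[0,0,0,0,0,0,0]]]'; python3 -m inch '[[[0,0,0,0,0,0,0],[0,0,0,0,0,0,0]]]'
```

```text
time: 14.08
ee_pos: [0.5787, -0.0415, 0.07]
tcp_rot: [180.0, -0.0, -159.3]
wrist_force: [-0.4, -0.1, -6.2]
opening: 0.0235
grasp_force: 80.3
time: 14.32
ee_pos: [0.579, -0.0415, 0.0706]
tcp_rot: [-180.0, 0.0, -159.3]
wrist_force: [0.8, 0.3, -6.0]
opening: 0.0233
grasp_force: 80.3
```

```bash
python3 -m inch '[[[0,0,0,2,0,0,0],[0,0,0,1,0,0,0],[0,0,0,0,0,0,0],[0,0,0,0,0,0,0]]]'; python3 -m inch '[[[0,0,0,1,0,0,0],[0,0,0,0,0,0,0],[0,0,0,0,0,0,0]]]'
```

```text
time: 14.82
ee_pos: [0.5788, -0.0415, 0.0672]
tcp_rot: [180.0, -0.0, -159.3]
wrist_force: [-0.5, 0.9, -6.5]
opening: 0.0228
grasp_force: 80.3
time: 15.2
ee_pos: [0.5788, -0.0415, 0.0663]
tcp_rot: [180.0, -0.0, -159.3]
wrist_force: [0.4, 1.0, -6.0]
opening: 0.0229
grasp_force: 80.4
```

```bash
python3 -m inch '[[[0,0,0,0.7,0,0,0],[0,0,0,0,0,0,0],[0,0,0,0,0,0,0]]]'; python3 -m inch '[[[0,0,0,0.7,0,0,0],[0,0,0,0,0,0,0],[0,0,0,0,0,0,0]]]'
```

```text
time: 15.58
ee_pos: [0.5788, -0.0415, 0.0661]
tcp_rot: [-180.0, 0.0, -159.3]
wrist_force: [-4.7, -0.3, 1.8]
opening: 0.0232
grasp_force: 81.1
time: 15.95
ee_pos: [0.5788, -0.0415, 0.0661]
tcp_rot: [-180.0, 0.0, -159.3]
wrist_force: [-6.7, 0.1, 7.7]
opening: 0.0231
grasp_force: 82.2
```

Contact came at exactly the expected height (0.0661), so I'm releasing and backing off straight up.

```bash
python3 -m inch '[[[100,0,0,0,0,0,0],[100,0,0,0,0,0,0],[100,0,0,0,0,0,0],[100,0,0,0,0,0,0],[100,0,0,0,0,0,0],[100,0,0,0,0,0,0],[100,0,0,0,0,0,0]]]'; python3 -m inch '[[[100,0,0,-15,0,0,0],[100,0,0,-30,0,0,0],[100,0,0,-40,0,0,0],[100,0,0,-40,0,0,0],[100,0,0,-15,0,0,0],[100,0,0,0,0,0,0],[100,0,0,0,0,0,0]]]'
python3 - <<'E'
from h import *
c=viewer.camera("wrist"); save(c,"w5.png"); d=viewer.camera("side"); save(d,"s5.png")
for n,k in (("wrist",c),("side",d)):
  for m in finder.mark_of(n,"grip4_center"): print(n,m["conf"],m["position"],onz(k,*m["position"],.07).round(4))
a=cv2.imread("pics/w5.png")[:290,140:500]; b=cv2.imread("pics/s5.png")[100:220,210:370]
b=cv2.resize(b,(360,270),interpolation=cv2.INTER_CUBIC)
cv2.imwrite("pics/m5.png",np.vstack([a,b]))
E
```

```text
time: 16.82
ee_pos: [0.5788, -0.0415, 0.0648]
tcp_rot: [180.0, -0.0, -159.3]
wrist_force: [0.3, -0.6, -0.0]
opening: 0.0855
grasp_force: 0.0
time: 17.7
ee_pos: [0.5784, -0.0415, 0.2033]
tcp_rot: [180.0, -0.1, -159.3]
wrist_force: [0.6, -1.5, 0.2]
opening: 0.0853
grasp_force: 0.0
side 0.91 [324.8, 302.7] [0.1825 0.3587 0.07  ]
side 0.9 [285.0, 160.7] [ 0.5799 -0.0505  0.07  ]
side 0.58 [209.6, 317.3] [0.4157 0.5442 0.07  ]
```

View pics/m5.png

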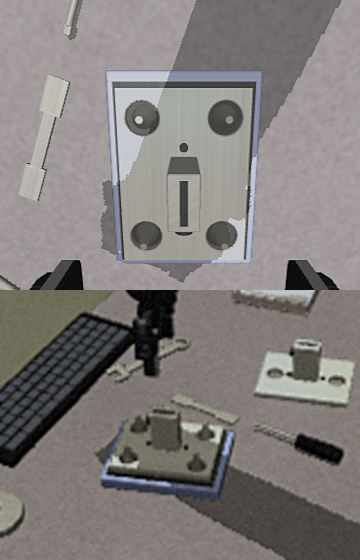

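The pictures show the plate lying flat on the stand, all four studs up through the holes (wrist crop (140,118), (228,118), (143,240), (222,240)) and the robot clear of everything.

```bash
python3 -c "
from workcell import bot; print(bot.job_done())"
```

```text
the job is handed in; nothing more can be done
None
```

The four-hole grip is mounted flat on the stand with all four studs through its holes, released without a drop; the two-hole grip was never touched, and the job was handed in at about 18 s (no verdict was returned).

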